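# Snap the long oilstone into its bench holder

### The arm

A 7-joint arm with a two-finger parallel gripper is mounted at the origin on a cart in front of the work surface, level with it; the furniture and walls round the work are solid. World frame = base frame: x ahead of the robot, y to its left, z up, the work surface at z = 0. Lengths are in m, angles in rad, forces in N, time in s.
With the tool pointing down it reaches from about 0.4 to 0.875 m from the base axis. Payload 19.3 kg.
Tool frame: the origin (TCP) lies midway between the tips of the shut fingers; the grasp point (between the pads) lies 19 mm behind it; z points along the fingers, y is the line along which they close (so a half turn about z gives the same grasp; the last joint's range is limited). The gripper opens to 85 mm and grips with 20 to 120 N. Pads are 22 mm wide; open, the fingers measure 114 mm over their backs; the gripper's body (76 mm by 85 mm) begins 54 mm behind the grasp point. The pads swing forward as they close: fully open they stand 13 mm farther back than shut.
Start: joints at [1.087, 0.521, -0.036, 1.599, 0.021, 1.021, -0.113], TCP at [0.251, -0.572, 0.231] pointing down, gripper open.
Joint ranges: [-2.91, 2.91], [-0.3, 2.13], [-1.5, 1.42], [0.17, 2.43], [-1.26, 4.41], [0.16, 1.93], [-2.52, 2.52]. Speed limits (rad/s): [1.89, 1.89, 2.39, 2.39, 3.01, 3.01, 3.01].

### API

Orientations are given as [roll, pitch, yaw] about the fixed x, y, z axes, in that order (R = Rz(yaw) Ry(pitch) Rx(roll)).
In Python, from workcell import bot gives the robot as it stands.
- The arm moves only by the tool move_arm, never from a script. Its argument "moves" is a list that holds one entry, the list of rows, each a list of 7 numbers: the opening, from 0 (shut) to 1 (fully open), then the shift along the tool's x, y, z in units of 1000 mm (1.0 is 1000 mm), then the turn, a rotation vector about the tool's x, y, z in units of 2 pi rad (1.0 is 2 pi rad). A call has 1 to 5 rows; each row is the pose to reach, as a shift and turn from the pose commanded when the call began, along the tool's axes at that moment, turning the shorter way round; what a row does not reach only later rows make up. A row lasts 1/10 s, in which the tool goes at most 50 mm and 8.59 degrees, less where a joint would pass 70% of its speed; a pose out of reach is approached as far as the arm can. A call with a number of a shift or a turn outside -1 to 1 is refused whole. A call with a gripper value outside its range is refused whole. The fingers move at their own pace and stop on an object; "force" is the grip in N (left out, the last holds). Time passes only in rows, so rows that repeat a pose let the fingers close. It gives the time, the measured TCP pose, the force, the opening and the grip force at its end, in the units of the state.
- bot.observe(): the state, without advancing time (a new reading comes with each control period).
- bot.grab_frame(name): name is "side" or "top" or "wrist"; returns the picture (480x640x3 uint8, red, green, blue); there is no depth.
- bot.camera_params(name): a dict with "vertical_fov" (degrees; the focal length in pixels is half the picture's height over the tangent of half this angle, whatever the lens; pixels are square), "cx", "cy" (the principal point, pixels), "R" (3x3) and "t" (3): a world point X has camera coordinates R X + t. Camera axes: x right, y down, z forward; pixel columns grow to the right and rows downward; lengths in m; the calibration is good to about 2 mm. The wrist camera is an equidistant fisheye: a pixel r from the principal point sees the ray r / f radians off the axis. A picture is of the moment at which its call begins: read the wrist's pose just before it. camera_params takes no time and is no camera call; for the wrist camera it gives the pose at the moment of the call.
- bot.job_done(): hands the job in; it is judged then, once.
The state is a dict: "clock": time; "qpos": joint angles; "qd": joint speeds; "joint_efforts": joint torques, N m; "position": TCP position; "tool_rot": TCP orientation; "force": force on the tool from outside, world axes, zero at the start; "moment": the same for the moment, N m; "grip_width": finger opening in m; "finger_force": force on a finger pad.
Only numpy, scipy, OpenCV 4.12 (cv2) and the standard library are available. Lean on these libraries where they do the work, as an engineer would, in place of code of your own. Each camera call takes 0.05 s, during which the arm holds its last target. There are 200 camera calls.

### The job

Fit the long oilstone into the bench holder: set it centrally between the two steel spring clips, stone face up and lengthwise from clip to clip, and press it down so that its chamfered ends spread the clips until it snaps in and rests flat on the cork seat with both clips closed over its ends. The short oilstone is not the one.

Things in the scene. Friction and masses are not known exactly. Their poses are not given: they have to be found in the camera images.
- long_stone_center (a point): Centre of the long oilstone, 17 mm above its underside: grey stone on a dark wooden stock, lying stone up; 50 mm wide (x), 140 long (y), 34 high, 0.15-0.31 kg. At each end a tongue 12 mm long, 16 high, its lower end edge chamfered (5 mm in, 9 up). Same either way round; grasp across its width at the middle. A like but short stone (96 mm) lies near; they may have swapped places.
- holder_seat (a point): Centre of the holder's cork seat, 36 mm above the bench; seat 42 mm wide (x), 120 long (y), on a fixed board 90 x 212 x 18. At each y end a clip 32 mm wide: mouth 166 mm at the top (47 above seat), 132 between noses (19 above), 143 below. Home, the stone's centre is 17 mm above this point, its y along this y. It takes about 10 N down (more if off-centre); springs centre it along y. 
- clip_left (a joint): Spring clip at the +y end of the holder: angle by which it is bent outward, rad; 0 = closed at rest, about 0.1 when the stone passes its nose, sprung back to about 0 when snapped shut.
- clip_right (a joint): The same for the clip at the -y end of the holder. Behind the holder and the stones a fixed model staircase, up to 0.6 m high, stands beyond x = 0.59 m: keep the arm in front of it.

How it is judged:
On the way:
1. the long oilstone, pressed by the gripper, spreads a clip (contact force between the fingers and long_stone above 0.5 N and horizontal distance between long_stone_center and holder_seat below 0.035 m and value of joint any of clip_left, clip_right above 0.05 rad), for 0.05 s.
At the end, for the whole second after the job is handed in: The long oilstone is at rest, stone face up, down on the seat (centre 12 to 21 mm above it, tilt under 0.08 rad), within 8 mm of the middle along the holder, within 16 mm across it and within 0.2 rad of its direction, and both clips have closed over its ends (each under 0.09 rad) (z of long_stone_center in the frame of holder_seat between 0.012 and 0.021 m and y of long_stone_center in the frame of holder_seat between -0.008 and 0.008 m and x of long_stone_center in the frame of holder_seat between -0.016 and 0.016 m and angle between the y axis of long_stone_center and the y axis of holder_seat, either way round below 0.2 rad and angle between long_stone_center's own z axis and vertical below 0.08 rad and value of joint each of clip_left, clip_right below 0.09 rad and linear speed of long_stone below 0.03 m/s); the robot touches nothing.
It also fails if it takes over 43 s, if anything falls off the work surface, if the arm or the gripper's body presses on something with over 40 N, if the wrist force passes 120 N, or if a joint passes its speed limit or range.

## Working session

There is one attempt and no reset: what is moved stays moved. The work goes in short steps, Python scripts to look and compute and a tool call to move; the robot and the scene stay as the last step left them, time stands still between calls to the robot, and variables do not carry over. Pictures are saved under pics/ and viewed, at most 10 in all, crops included, and the job is handed in when it is done.

Besides the shell and the picture viewer there is one more tool, called in YAML: its name, and indented under it one key for each argument. move_arm: Moves the arm, as the interface text tells. Shifts and turns lie within -1 to 1; 1 stands for 1000 mm of shift or 2 pi rad of turn. Its arguments: {"type":"object","properties":{"moves":{"type":"array"},"force":{"type":"number"}},"required":["moves"]}

```bash
mkdir -p pics; ls; python3 - <<'E'
from workcell import bot
import cv2,numpy as np
s=bot.observe(); print({k:np.round(v,3) for k,v in s.items()})
for n in("top","side"):
    f=bot.grab_frame(n); cv2.imwrite(f"pics/{n}0.png",f[...,::-1]); print(n,bot.camera_params(n))
E
```

```text
pics
{'clock': np.float64(0.0), 'qpos': array([ 1.087,  0.522, -0.036,  1.6  ,  0.021,  1.021, -0.113]), 'qd': array([-0.   ,  0.001, -0.   ,  0.   ,  0.   , -0.   ,  0.   ]), 'joint_efforts': array([-1.0000e-03, -9.2712e+01,  1.9790e+00, -3.6994e+01,  1.8000e-02,
        8.0000e-03, -0.0000e+00]), 'position': array([ 0.251, -0.572,  0.231]), 'tool_rot': array([-3.14 ,  0.   ,  0.414]), 'force': array([ 0.18 , -0.248, -0.059]), 'moment': array([ 0.006, -0.02 ,  0.015]), 'finger_force': np.float64(0.0), 'grip_width': np.float64(0.085)}
top {'vertical_fov': 50.62848226231442, 'cx': 311.92543596961684, 'cy': 232.41942311908213, 'R': array([[-2.77853369e-02, -9.99613586e-01, -8.07974869e-04],
       [-9.93599911e-01,  2.77066926e-02, -1.09505961e-01],
       [ 1.09486033e-01, -2.23985626e-03, -9.93985811e-01]]), 't': array([-0.04505454,  0.49213855,  1.0281699 ])}
side {'vertical_fov': 54.86641159488378, 'cx': 321.3407619956646, 'cy': 236.07015283447055, 'R': array([[-0.99986901, -0.00338113,  0.01582804],
       [-0.01582039,  0.41061591, -0.91167115],
       [-0.00341677, -0.91180214, -0.41061561]]), 't': array([0.49173409, 0.08468507, 0.94182678])}
```

View pics/top0.png

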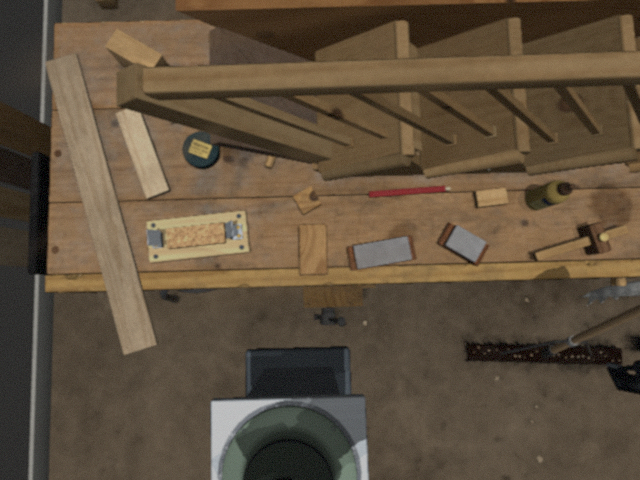

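View pics/side0.png

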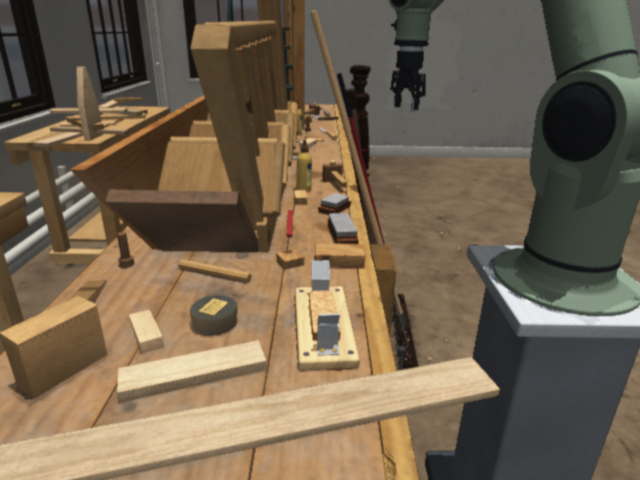

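The top view shows the long stone near (381,252), the short one near (464,243), and the holder near (197,236) with a clip at each end. A wood block lies between them at (313,248).

```bash
cat > h.py <<'E'
from workcell import bot
import cv2,numpy as np
def ray(P,uv,z,fish=False):
    uv=np.atleast_2d(uv).astype(float); f=240/np.tan(np.radians(P['vertical_fov'])/2)
    d=(uv-[P['cx'],P['cy']])/f
    if fish:
        r=np.linalg.norm(d,axis=1,keepdims=True)+1e-12
        c=np.hstack([d/r*np.sin(r),np.cos(r)])
    else: c=np.hstack([d,np.ones((len(d),1))])
    R=np.array(P['R']); o=-R.T@P['t']; w=c@R
    return o+w*((z-o[2])/w[:,2:])
def rect(P,pts,z,fish=False):
    X=ray(P,pts,z,fish)[:,:2]; (c,wh,a)=cv2.minAreaRect((X*1000).astype(np.float32))
    if wh[0]>wh[1]: a-=90   # long axis -> angle of long side from y
    return np.round(c,1),np.round(wh,1),round(((a+90)%180)-90,1)
def blobs(mask,minA,maxA):
    cs,_=cv2.findContours(mask.astype(np.uint8),cv2.RETR_EXTERNAL,cv2.CHAIN_APPROX_NONE)
    return [c[:,0] for c in cs if minA<cv2.contourArea(c)<maxA]
E
python3 - <<'E'
from h import *
im=cv2.imread('pics/top0.png'); P=bot.camera_params('top')
hsv=cv2.cvtColor(im,cv2.COLOR_BGR2HSV)
for u,v in((381,252),(464,243),(352,258),(153,225),(197,217),(197,236),(313,248),(280,230)): print((u,v),hsv[v,u])
roi=np.zeros(im.shape[:2],bool); roi[200:282,140:500]=1
m=roi&(hsv[...,1]<60)
for b in blobs(m,150,5000): print('grey',b.mean(0),rect(P,b,.034))
m=roi&(hsv[...,2]>165)&(hsv[...,1]<130); m[:,260:]=0
m=cv2.morphologyEx(m.astype(np.uint8),cv2.MORPH_CLOSE,np.ones((5,5)))
for b in blobs(m,300,9000): print('board',b.mean(0),rect(P,b,.018))
E
```

```text
(381, 252) [ 10   6 125]
(464, 243) [ 15   8 133]
(352, 258) [ 13 135 104]
(153, 225) [109  26  77]
(197, 217) [ 22  84 186]
(197, 236) [ 17 113 174]
(313, 248) [ 16 127 148]
(280, 230) [ 16 110 142]
grey [382.         252.06666667] (array([ 444.9, -201.6]), array([ 51.1, 115.4]), 8.7)
grey [154.01694915 238.23728814] (array([486.6, 267.4]), array([40.2, 33. ]), -89.5)
grey [464.99 243.37] (array([ 458.7, -373.5]), array([73.1, 53.1]), -33.1)
grey [233.54098361 230.3442623 ] (array([499.5, 103.2]), array([35.2, 37.8]), 89.3)
board [193.63398693 236.27124183] (array([491.4, 182. ]), array([ 86.4, 207.6]), 4.5)
```

The long stone measures 115+24 mm long, 51 wide, at (0.445,-0.202), 8.7°. The board measures 86x208, centred at (0.491,0.182), 4.5°. Both match the given sizes. Next I work out the shift to above the stone.

```bash
cat >> h.py <<'E'
from scipy.spatial.transform import Rotation as Ro
def go(p,yawdeg):
    s=bot.observe(); R=Ro.from_euler('xyz',s['tool_rot']); T=Ro.from_euler('xyz',[np.pi,0,np.radians(yawdeg)])
    print('clock',round(float(s['clock']),2),'pos',np.round(s['position'],4),'rot',np.round(s['tool_rot'],4),'F',np.round(s['force'],1),'w',s['grip_width'])
    print('shift',np.round(R.inv().apply(np.array(p)-s['position']),4),'turn',np.round((R.inv()*T).as_rotvec()/2/np.pi,4))
E
python3 -c "
from h import *
go([.445,-.202,.17],98.7)"
```

```text
clock 0.1 pos [ 0.2511 -0.572   0.2308] rot [-3.1405e+00  1.0000e-04  4.1370e-01] F [-0.4 -1.1 -0.1] w 0.08517296690005621
shift [ 0.3263 -0.2608  0.061 ] turn [-2.000e-04 -1.000e-04 -2.083e-01]
```

move_arm:
  moves:
    - [[1, 0.3263, -0.2608, 0.061, 0, 0, -0.2083], [1, 0.3263, -0.2608, 0.061, 0, 0, -0.2083], [1, 0.3263, -0.2608, 0.061, 0, 0, -0.2083], [1, 0.3263, -0.2608, 0.061, 0, 0, -0.2083], [1, 0.3263, -0.2608, 0.061, 0, 0, -0.2083]]
  force: 60

```text
clock: 0.6
position: [0.3665, -0.3513, 0.1949]
tool_rot: [-3.142, 0.0, 1.17]
force: [1.6, -0.6, -0.7]
grip_width: 0.0855
finger_force: 0.0
```

```bash
python3 -c "
from h import *
go([.445,-.202,.17],98.7)"
```

```text
clock 0.6 pos [ 0.3665 -0.3513  0.1949] rot [-3.1416  0.      1.1698] F [ 1.6 -0.6 -0.7] w 0.08551730124149463
shift [0.168  0.014  0.0249] turn [-0.     0.    -0.088]
```

move_arm:
  moves:
    - [[1, 0.168, 0.014, 0.025, 0, 0, -0.088], [1, 0.168, 0.014, 0.025, 0, 0, -0.088], [1, 0.168, 0.014, 0.025, 0, 0, -0.088], [1, 0.168, 0.014, 0.025, 0, 0, -0.088], [1, 0.168, 0.014, 0.025, 0, 0, -0.088]]

```text
clock: 1.1
position: [0.4466, -0.2013, 0.1697]
tool_rot: [3.142, -0.002, 1.725]
force: [0.5, -1.3, 0.1]
grip_width: 0.0856
finger_force: 0.0
```

```bash
python3 - <<'E'
from h import *
P=bot.camera_params('wrist'); im=np.ascontiguousarray(bot.grab_frame('wrist')[...,::-1]); cv2.imwrite('pics/w1.png',im)
hsv=cv2.cvtColor(im,cv2.COLOR_BGR2HSV)
for b in blobs((hsv[...,1]<60)&(hsv[...,2]>80),800,60000): print('grey',b.mean(0),rect(P,b,.034,True))
go([.445,-.202,.17],98.7)
E
```

```text
grey [304.66984127 405.8031746 ] (array([ 458.8, -386. ]), array([ 77.5, 118.6]), 3.2)
grey [312.41902314 219.97172237] (array([ 444.1, -201.9]), array([ 48.9, 114.2]), 8.5)
grey [112.96576695  55.57603687] (array([227.5, -93.8]), array([136.6, 259.1]), 85.5)
clock 1.15 pos [ 0.4457 -0.2034  0.1698] rot [-3.1411e+00 -7.0000e-04  1.7186e+00] F [-0.4 -0.6  0.7] w 0.08532075231255656
shift [ 0.0015 -0.0005 -0.0002] turn [-0.0001 -0.0001 -0.0006]
```

View pics/w1.png

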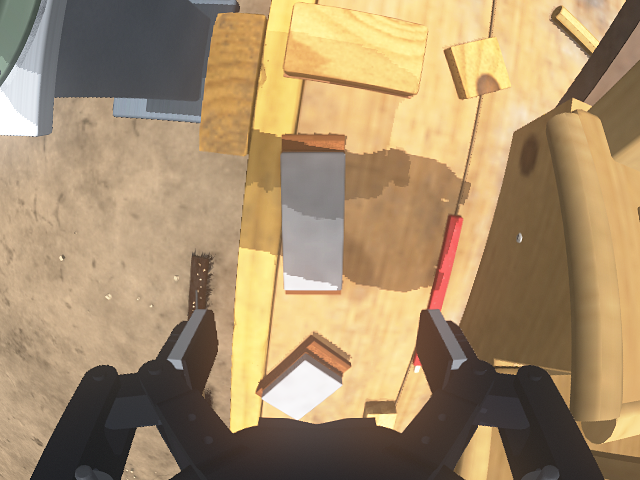

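The wrist view shows the long stone centred at (312,220), measured at (0.444,-0.202), 8.5°, which agrees with the top view. The short stone is below it, clear of the fingers. Descend and grip.

move_arm:
  moves:
    - [[1, 0.001, -0.001, 0.05, 0, 0, 0], [1, 0.001, -0.001, 0.1, 0, 0, 0], [1, 0.001, -0.001, 0.13, 0, 0, 0], [1, 0.001, -0.001, 0.15, 0, 0, 0], [1, 0.001, -0.001, 0.163, 0, 0, 0]]

```text
clock: 1.65
position: [0.4432, -0.2046, 0.0057]
tool_rot: [-3.14, -0.0, 1.714]
force: [0.5, 0.3, 0.3]
grip_width: 0.0857
finger_force: 0.0
```

move_arm:
  moves:
    - [[0, 0, 0, 0, 0, 0, 0], [0, 0, 0, 0, 0, 0, 0], [0, 0, 0, 0, 0, 0, 0], [0, 0, 0, 0, 0, 0, 0], [0, 0, 0, 0, 0, 0, 0]]
  force: 80

```text
clock: 2.15
position: [0.4448, -0.2042, 0.0087]
tool_rot: [3.14, 0.001, 1.716]
force: [-2.2, -0.3, 9.9]
grip_width: 0.048
finger_force: 82.3
```

```bash
python3 -c "
from h import *
s=bot.observe();print(s['finger_force'])
go([.491,.182,.2],94.5)"
```

```text
82.33315341174603
clock 2.15 pos [ 0.4448 -0.2042  0.0087] rot [3.1403e+00 1.3000e-03 1.7159e+00] F [-2.2 -0.3  9.9] w 0.048007277481792246
shift [ 0.3752  0.1019 -0.1917] turn [0.0002 0.0002 0.0106]
```

move_arm:
  moves:
    - [[0, 0, 0, -0.03, 0, 0, 0], [0, 0, 0, -0.06, 0, 0, 0], [0, 0, 0, -0.1, 0, 0, 0], [0, 0, 0, -0.14, 0, 0, 0], [0, 0, 0, -0.17, 0, 0, 0]]

```text
clock: 2.65
position: [0.4446, -0.2039, 0.1806]
tool_rot: [3.139, 0.002, 1.716]
force: [-0.8, -0.2, -2.4]
grip_width: 0.0477
finger_force: 84.7
```

```bash
python3 -c "
from h import *
s=bot.observe();print(s['finger_force'])
go([.491,.182,.2],94.5)"
```

```text
84.73687894642353
clock 2.65 pos [ 0.4446 -0.2039  0.1806] rot [3.1392e+00 1.7000e-03 1.7163e+00] F [-0.8 -0.2 -2.4] w 0.04774394885491418
shift [ 0.375   0.1019 -0.0198] turn [0.0004 0.0003 0.0107]
```

Now carry it over at a gentler pace (~40 mm/row).

move_arm:
  moves:
    - [[0, 0.035, 0.01, -0.01, 0, 0, 0.001], [0, 0.075, 0.02, -0.02, 0, 0, 0.003], [0, 0.115, 0.03, -0.02, 0, 0, 0.005], [0, 0.155, 0.042, -0.02, 0, 0, 0.007], [0, 0.195, 0.053, -0.02, 0, 0, 0.0107]]

```text
clock: 3.15
position: [0.4685, -0.0017, 0.1985]
tool_rot: [3.14, 0.001, 1.648]
force: [1.2, -0.2, -3.4]
grip_width: 0.048
finger_force: 84.7
```

move_arm:
  moves:
    - [[0, 0.04, 0.011, 0, 0, 0, 0], [0, 0.08, 0.022, 0, 0, 0, 0], [0, 0.12, 0.033, 0, 0, 0, 0], [0, 0.155, 0.042, 0, 0, 0, 0], [0, 0.18, 0.049, 0, 0, 0, 0]]

```text
clock: 3.65
position: [0.5031, 0.1828, 0.1984]
tool_rot: [3.14, -0.001, 1.651]
force: [0.1, -1.5, -2.0]
grip_width: 0.0474
finger_force: 84.7
```

```bash
python3 - <<'E'
from h import *
P=bot.camera_params('wrist'); im=np.ascontiguousarray(bot.grab_frame('wrist')[...,::-1]); cv2.imwrite('pics/w2.png',im)
cv2.imwrite('pics/s2.png',bot.grab_frame('side')[...,::-1])
np.savez('w2.npz',**P)
go([.491,.182,.2],94.5)
E
```

```text
clock 3.75 pos [0.503  0.184  0.1983] rot [ 3.1400e+00 -2.0000e-03  1.6534e+00] F [-0.3 -0.3 -2. ] w 0.04807808315450182
shift [-0.001  -0.0122 -0.0017] turn [ 0.0002 -0.0003  0.0006]
```

View pics/w2.png

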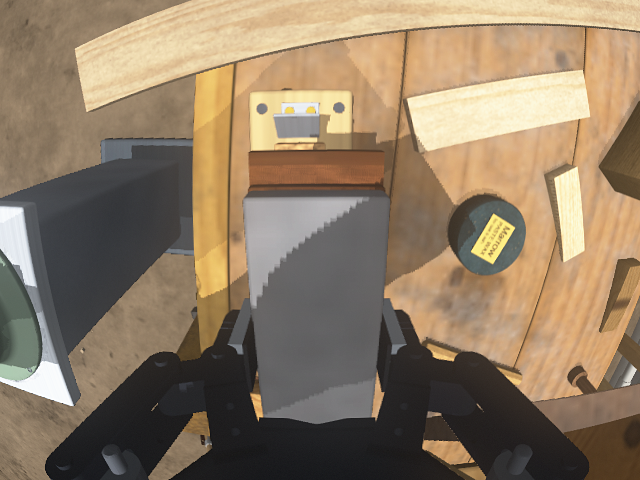

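View pics/s2.png

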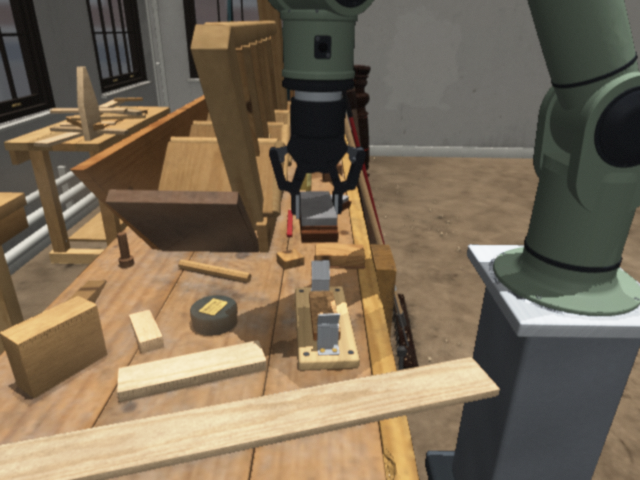

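The wrist view shows the holder's +y end: board corners at about (249,91) and (349,91), screws at (262,108) and (339,108). The held stone's far face edge runs about (245,196)–(388,194).

```bash
python3 - <<'E'
from h import *
P=dict(np.load('w2.npz')); P={k:v for k,v in P.items()}
im=cv2.imread('pics/w2.png'); hsv=cv2.cvtColor(im,cv2.COLOR_BGR2HSV)
f=lambda uv,z: np.round(ray(P,uv,z,True)*1000,1)
print('board corners',f([[249,91],[349,91]],.018)); print('screws',f([[262,108],[339,108]],.018))
m=(hsv[...,1]<60)&(hsv[...,2]>80); m[:180]=0; m[420:]=0; m[:,:235]=0; m[:,395:]=0
rows=np.array([205,225,245,265,285]); L=[];Rr=[]
for r in rows:
    c=np.where(m[r])[0]; L.append([c.min(),r]); Rr.append([c.max(),r])
zt=.1983-.0087+.034
a=f(L,zt);b=f(Rr,zt); print(L,Rr); print('stone edges',a[[0,-1]],b[[0,-1]])
mid=(a+b)/2; p=np.polyfit(mid[:,1],mid[:,0],1); print('mid line: angle',np.degrees(np.arctan(-p[0])),'x at y=184',np.polyval(p,184),'w',(b-a)[:,0])
print('far edge',f([[247,196],[387,194]],zt), 'tongue end top',f([[249,152],[383,151]],zt-.018))
g=bot.camera_params('top'); print('clip/screw top check', 'see earlier')
E
```

```text
board corners [[437.5 284.8  18. ]
 [523.2 290.5  18. ]]
screws [[449.9 270.3  18. ]
 [516.  274.9  18. ]]
[[np.int64(243), np.int64(205)], [np.int64(244), np.int64(225)], [np.int64(246), np.int64(245)], [np.int64(247), np.int64(265)], [np.int64(249), np.int64(285)]] [[np.int64(389), np.int64(205)], [np.int64(388), np.int64(225)], [np.int64(387), np.int64(245)], [np.int64(385), np.int64(265)], [np.int64(384), np.int64(285)]]
stone edges [[474.8 236.5 223.6]
 [477.3 207.  223.6]] [[523.3 240.3 223.6]
 [525.8 210.8 223.6]]
mid line: angle 4.772963602189111 x at y=184 503.59487670824 w [48.5 48.6 48.5 48.5 48.5]
far edge [[476.1 239.6 223.6]
 [522.2 244.  223.6]] tongue end top [[473.  252.2 205.6]
 [522.5 256.5 205.6]]
clip/screw top check see earlier
```

```bash
python3 -c "
from h import *
go([.489,.182,.11],94.4)"
```

```text
clock 3.75 pos [0.503  0.184  0.1983] rot [ 3.1400e+00 -2.0000e-03  1.6534e+00] F [-0.3 -0.3 -2. ] w 0.04807808315450182
shift [-0.0011 -0.0143  0.0883] turn [ 0.0002 -0.0003  0.0009]
```

move_arm:
  moves:
    - [[0, -0.001, -0.007, 0.02, 0, 0, 0.001], [0, -0.001, -0.0143, 0.05, 0, 0, 0.001], [0, -0.001, -0.0143, 0.075, 0, 0, 0.001], [0, -0.001, -0.0143, 0.088, 0, 0, 0.001], [0, -0.001, -0.0143, 0.088, 0, 0, 0.001]]

```text
clock: 4.25
position: [0.4886, 0.1775, 0.1086]
tool_rot: [-3.14, 0.001, 1.643]
force: [0.2, 0.5, -0.9]
grip_width: 0.0478
finger_force: 84.6
```

```bash
python3 - <<'E'
from h import *
im=bot.grab_frame('side')[...,::-1]; cv2.imwrite('pics/s3.png',cv2.resize(im[200:390,240:400],None,fx=3,fy=3))
w=bot.grab_frame('wrist')[...,::-1]; P=bot.camera_params('wrist'); np.savez('w3.npz',**P); cv2.imwrite('pics/w3.png',w)
go([.489,.182,.0447],94.4)
E
```

```text
clock 4.35 pos [0.4895 0.1782 0.1102] rot [ 3.1406e+00 -3.0000e-04  1.6427e+00] F [ 0.3 -0.2 -2.4] w 0.047650819005621035
shift [ 0.0038 -0.0003  0.0655] turn [ 0.0002 -0.     -0.0008]
```

View pics/s3.png

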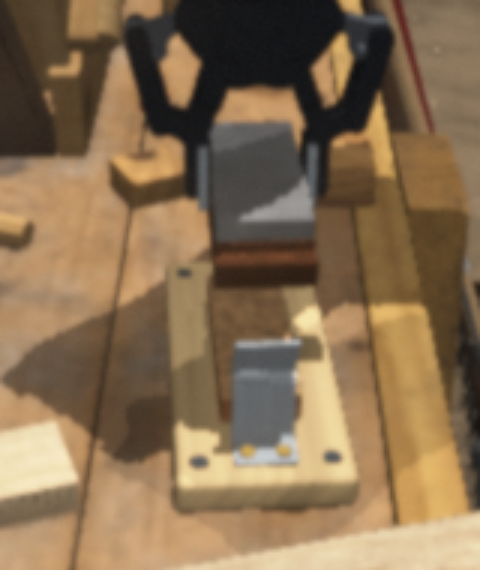

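View pics/w3.png

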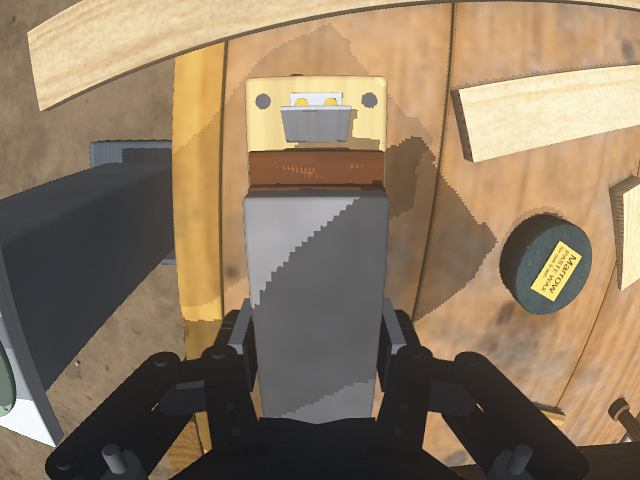

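The stone (columns 247–387) is well centred across on the clip (281–351) and board. I check y from the board's end edge at (247,76)–(387,76).

```bash
python3 - <<'E'
from h import *
P=dict(np.load('w3.npz')); f=lambda uv,z: ray(P,uv,z,True)[:,:2]*1000
c=f([[247,76],[387,76]],.018); s=f([[264,101],[369,101]],.018); t=f([[250,152],[384,151]],.1102+.0083-.001)
cl=f([[281,106],[351,107]],.083)
for n,X in(('board',c),('screws',s),('tongue',t),('cliptop',cl)):
    d=X[1]-X[0]; print(n,np.round(X,1).tolist(),'mid',np.round(X.mean(0),1),'len',np.linalg.norm(d).round(1),'ang',np.degrees(np.arctan2(d[1],d[0])).round(1))
    a=np.radians(4.3); L={'board':106,'tongue':70,'cliptop':83,'screws':92}[n]; print('  centre',np.round(X.mean(0)-L*np.array([-np.sin(a),np.cos(a)]),1))
E
```

```text
board [[438.8, 285.6], [526.3, 291.9]] mid [482.6 288.8] len 87.7 ang 4.1
  centre [490.5 183. ]
screws [[450.6, 269.8], [516.2, 274.5]] mid [483.4 272.2] len 65.7 ang 4.1
  centre [490.3 180.4]
tongue [[460.4, 247.9], [509.8, 251.9]] mid [485.1 249.9] len 49.6 ang 4.5
  centre [490.3 180.1]
cliptop [[467.7, 266.1], [499.3, 267.9]] mid [483.5 267. ] len 31.7 ang 3.2
  centre [489.7 184.2]
```

move_arm:
  moves:
    - [[0, 0.003, 0, 0.01, 0, 0, 0], [0, 0.003, 0, 0.02, 0, 0, 0], [0, 0.003, 0, 0.028, 0, 0, 0], [0, 0.003, 0, 0.034, 0, 0, 0], [0, 0.003, 0, 0.04, 0, 0, 0]]

```text
clock: 4.85
position: [0.4887, 0.1812, 0.0685]
tool_rot: [-3.141, 0.0, 1.643]
force: [-0.7, -0.4, -1.9]
grip_width: 0.0478
finger_force: 84.7
```

move_arm:
  moves:
    - [[0, 0, 0, 0.004, 0, 0, 0], [0, 0, 0, 0.008, 0, 0, 0], [0, 0, 0, 0.012, 0, 0, 0], [0, 0, 0, 0.015, 0, 0, 0], [0, 0, 0, 0.018, 0, 0, 0]]

```text
clock: 5.35
position: [0.4892, 0.1815, 0.0514]
tool_rot: [3.14, -0.0, 1.643]
force: [0.3, -0.3, 1.5]
grip_width: 0.0478
finger_force: 85.1
```

move_arm:
  moves:
    - [[0, 0, 0, 0.003, 0, 0, 0], [0, 0, 0, 0.006, 0, 0, 0], [0, 0, 0, 0.008, 0, 0, 0], [0, 0, 0, 0.009, 0, 0, 0], [0, 0, 0, 0.009, 0, 0, 0]]

```text
clock: 5.85
position: [0.4887, 0.1811, 0.0445]
tool_rot: [3.14, 0.001, 1.643]
force: [-18.6, -8.7, 69.2]
grip_width: 0.0479
finger_force: 93.4
```

Resting firmly at the expected home height. I relieve the press and look.

move_arm:
  moves:
    - [[0, 0, 0, -0.001, 0, 0, 0], [0, 0, 0, -0.001, 0, 0, 0]]

```text
clock: 6.05
position: [0.4887, 0.1811, 0.0446]
tool_rot: [3.141, 0.001, 1.643]
force: [-11.9, -6.9, 42.7]
grip_width: 0.0481
finger_force: 90.4
```

```bash
python3 - <<'E'
from h import *
im=bot.grab_frame('side')[...,::-1]; w=bot.grab_frame('wrist')[...,::-1]
cv2.imwrite('pics/c4.png',np.hstack([cv2.resize(im[230:390,260:390],(400,492)),cv2.resize(w[40:286,220:420],(400,492))]))
go([.49,.183,.2],94.4)
E
```

```text
clock 6.15 pos [0.4887 0.1811 0.0446] rot [3.1408e+00 9.0000e-04 1.6431e+00] F [-11.5  -6.2  42.8] w 0.04812427932220466
shift [ 0.0016  0.0015 -0.1554] turn [ 0.0001  0.0001 -0.0007]
```

View pics/c4.png

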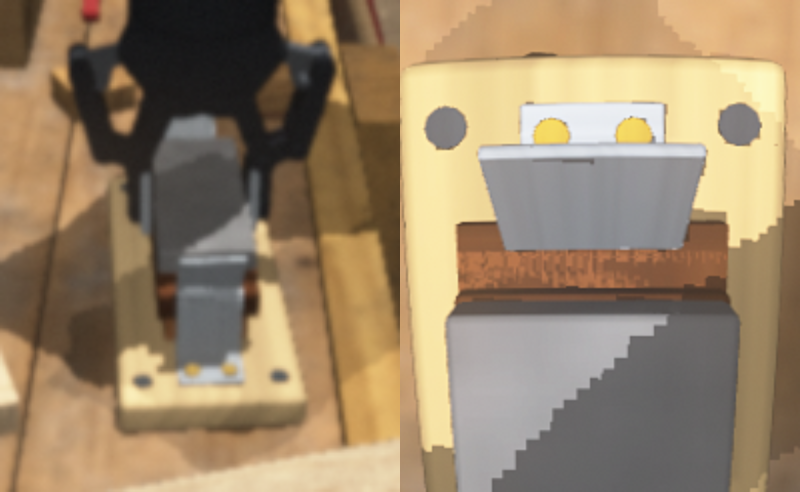

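The +y clip has closed over the tongue end and the stone is down on the seat. Ease off and release, then rise.

move_arm:
  moves:
    - [[0, 0, 0, -0.0015, 0, 0, 0], [0, 0, 0, -0.0015, 0, 0, 0], [1, 0, 0, -0.0015, 0, 0, 0], [1, 0, 0, -0.0015, 0, 0, 0], [1, 0, 0, -0.0015, 0, 0, 0]]

```text
clock: 6.65
position: [0.4887, 0.1812, 0.0445]
tool_rot: [-3.141, -0.0, 1.643]
force: [-1.0, -0.5, 0.1]
grip_width: 0.0854
finger_force: 0.0
```

move_arm:
  moves:
    - [[1, 0, 0, 0, 0, 0, 0], [1, 0, 0, 0, 0, 0, 0], [1, 0, 0, -0.02, 0, 0, 0], [1, 0, 0, -0.05, 0, 0, 0], [1, 0, 0, -0.09, 0, 0, 0]]

```text
clock: 7.15
position: [0.4879, 0.181, 0.1347]
tool_rot: [-3.139, 0.0, 1.644]
force: [1.7, -1.0, 0.3]
grip_width: 0.0852
finger_force: 0.0
```

move_arm:
  moves:
    - [[1, -0.05, 0, -0.04, 0, 0, 0], [1, -0.1, 0, -0.08, 0, 0, 0], [1, -0.14, 0, -0.1, 0, 0, 0], [1, -0.18, 0, -0.1, 0, 0, 0], [1, -0.18, 0, -0.1, 0, 0, 0]]

```text
clock: 7.65
position: [0.5022, -0.0038, 0.2359]
tool_rot: [3.14, 0.002, 1.637]
force: [0.3, 1.1, -0.2]
grip_width: 0.0851
finger_force: 0.0
```

```bash
python3 - <<'E'
from h import *
im=bot.grab_frame('side')[...,::-1]; w=np.ascontiguousarray(bot.grab_frame('top')[...,::-1])
cv2.imwrite('pics/c5.png',np.hstack([cv2.resize(im[230:390,260:390],(400,492)),cv2.resize(w[196:276,140:260],(400,492*2//3)) if 0 else cv2.resize(w[186:284,150-10:220],(400,492))]))
P=bot.camera_params('top'); hsv=cv2.cvtColor(w,cv2.COLOR_BGR2HSV); m=(hsv[...,1]<60); m[:200]=0;m[275:]=0;m[:,:140]=0;m[:,265:]=0
for b in blobs(m,50,6000): print(b.mean(0),rect(P,b,.07))
go([.49,.183,.2],94.4)
E
```

```text
[153.43859649 237.92982456] (array([483.1, 257.2]), array([40.2, 28.1]), -84.1)
[221.00867052 233.7283237 ] (array([482.9, 138.7]), array([204.8, 148.2]), -1.6)
clock 7.75 pos [ 5.019e-01 -4.000e-04  2.349e-01] rot [3.1411e+00 7.0000e-04 1.6394e+00] F [ 0.1  1.5 -0.8] w 0.08531151882505336
shift [0.1838 0.0007 0.0348] turn [ 0.0001  0.0001 -0.0013]
```

View pics/c5.png

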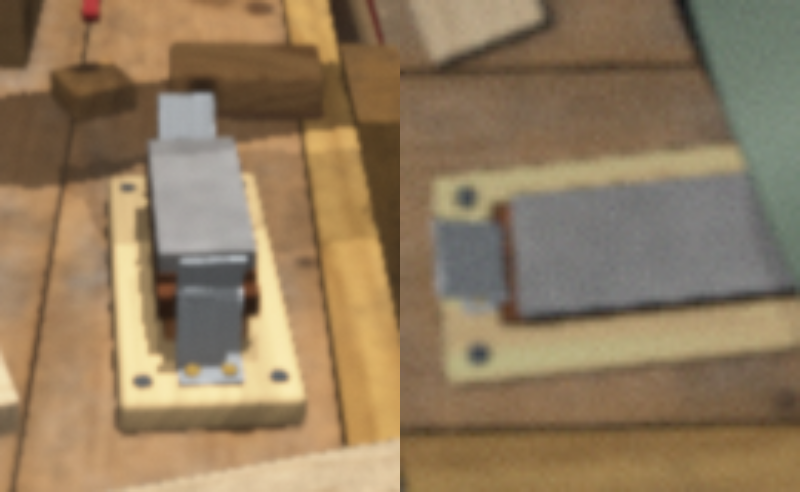

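The side view shows the stone flat with the near clip over its end. The arm hides the −y end from above, so I check it with the wrist camera.

```bash
python3 - <<'E'
from h import *
P=bot.camera_params('wrist'); w=np.ascontiguousarray(bot.grab_frame('wrist')[...,::-1])
hsv=cv2.cvtColor(w,cv2.COLOR_BGR2HSV); m=(hsv[...,1]<50)&(hsv[...,2]>60)
X=np.array([.49,.183,.06]); R=np.array(P['R']); c=R@X+P['t']; th=np.arctan2(np.hypot(c[0],c[1]),c[2]); f=240/np.tan(np.radians(P['vertical_fov'])/2)
uv=np.array([P['cx'],P['cy']])+c[:2]/np.hypot(c[0],c[1])*th*f; print('expected',uv)
for b in blobs(m,800,60000): print(b.mean(0),rect(P,b,.07,True))
u,v=uv.astype(int); u0,v0=max(u-110,0),max(v-80,0)
cv2.imwrite('pics/w5.png',cv2.resize(w[v0:v0+200,u0:u0+220],None,fx=3,fy=3))
E
```

```text
expected [316.49332281   2.54338383]
[319.93464052  94.5751634 ] (array([498.8, 101.9]), array([36.6, 27.6]), -85.8)
[ 84.71030303 161.96484848] (array([264. ,  -1.4]), array([272.7, 266.5]), -10.0)
[484.81673307  60.58964143] (array([638.6, 150.3]), array([35.9, 66.5]), 42.3)
[572.88038278  49.3062201 ] (array([736.9, 184.7]), array([28.5, 92.5]), 23.6)
[308.77060932  31.61290323] (array([485.7, 154.4]), array([60.3, 56.9]), -86.1)
```

View pics/w5.png

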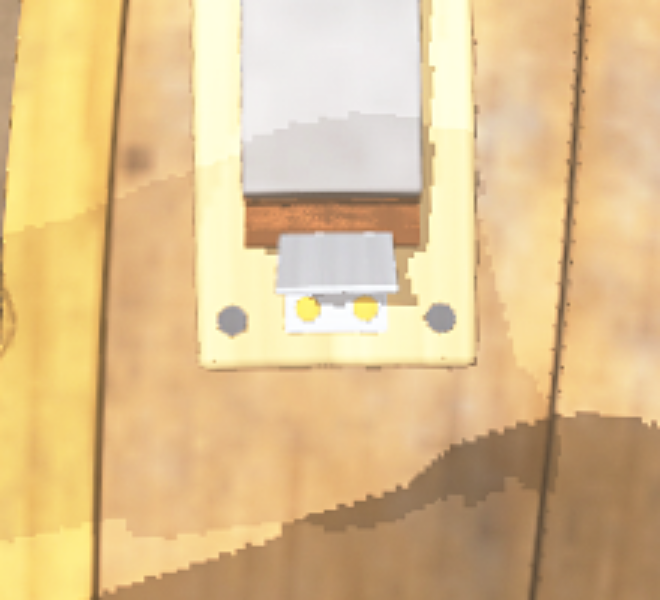

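The −y clip also overlaps its tongue end (crop 280–395, rows 235–290), so the stone is centred and seated. Handing in.

```bash
python3 -c "
from workcell import bot
print(bot.job_done())"
```

```text
the job is handed in; nothing more can be done
None
```

I pressed the long oilstone into the holder and handed the job in at about 7.8 s. The pictures show it flat on the seat with both clips closed over its ends, but the hand-in returned no verdict.

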